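# Load the seed-lab imaging carrier by shape

## Task

Take a reference scan first: with the aluminium calibration block still in the carrier, push the trip unit's red plunger fully in for a moment and let it out. Then move the block into its red home nest and load every sample on the bench into a carrier pocket of its own shape (jars in round, pots in square, slide boxes in oblong), upright and fully down, and only when all are seated push the plunger fully in again to start the scan and let it come back out. Do not shove or tip the seedlings, the dish of seeds or the wash bottle.

Things in the scene. Friction and masses are not known exactly. Their poses are not given: they have to be found in the camera images.
- jar_a: Round amber seed jar with a white lid, 46 mm diameter, 50 mm tall, about 90 g, most of it in the lower third; may be absent. Origin at the centre of its underside, z up through the lid.
- pot_a: Square black germination pot with a green lid, 38 x 38 x 50 mm tall, about 80 g, most of it in the lower third; may be absent. Origin at the centre of its underside, x and y across the flat sides, z up through the lid.
- mailer_a: Oblong white slide box with an orange lid, 60 mm along its x, 30 mm along its y, 50 mm tall, about 80 g, most of it in the lower third; may be absent. Origin at the centre of its underside, z up through the lid.
- jar_b: Round amber seed jar with a white lid, 46 mm diameter, 50 mm tall, about 90 g, most of it in the lower third; may be absent. Origin at the centre of its underside, z up through the lid.
- pot_b: Square black germination pot with a green lid, 38 x 38 x 50 mm tall, about 80 g, most of it in the lower third; may be absent. Origin at the centre of its underside, x and y across the flat sides, z up through the lid.
- mailer_b: Oblong white slide box with an orange lid, 60 mm along its x, 30 mm along its y, 50 mm tall, about 80 g, most of it in the lower third; may be absent. Origin at the centre of its underside, z up through the lid.
- calib: Bare aluminium calibration block with a black-and-white target dot on top, 38 x 38 x 50 mm tall, 150 g. Origin at the centre of its underside, z up. At the start it sits in one of the two square pockets.
- carrier: Fixed dark steel carrier plate, 170 mm (its x) x 254 mm (its y), 6 mm thick, with the three pocket inserts fixed side by side on it in any order, 80 mm apart along its y. Origin at the centre of its underside.
- insert_round_hole0 (a point): Mouth of a round pocket 52 mm in diameter, in the blue insert (pocket 1 of 2). Each insert is a fixed block of 156 mm (x) x 76 mm (y) x 22 mm, its top 28 mm above the table, with two pockets 80 mm apart along its x, each 14 mm deep with a 3 mm chamfer at the mouth, so that a seated 50 mm sample stands 36 mm out of it. The point is the centre of the pocket's mouth, level with the insert's top; its x and y run along the insert's long and short sides.
- insert_round_hole1 (a point): Mouth of a round pocket 52 mm in diameter, in the blue insert (pocket 2 of 2). Each insert is a fixed block of 156 mm (x) x 76 mm (y) x 22 mm, its top 28 mm above the table, with two pockets 80 mm apart along its x, each 14 mm deep with a 3 mm chamfer at the mouth, so that a seated 50 mm sample stands 36 mm out of it. The point is the centre of the pocket's mouth, level with the insert's top; its x and y run along the insert's long and short sides.
- insert_square_hole0 (a point): Mouth of a square pocket 44 x 44 mm, sides along x and y, in the grey insert (pocket 1 of 2). Each insert is a fixed block of 156 mm (x) x 76 mm (y) x 22 mm, its top 28 mm above the table, with two pockets 80 mm apart along its x, each 14 mm deep with a 3 mm chamfer at the mouth, so that a seated 50 mm sample stands 36 mm out of it. The point is the centre of the pocket's mouth, level with the insert's top; its x and y run along the insert's long and short sides.
- insert_square_hole1 (a point): Mouth of a square pocket 44 x 44 mm, sides along x and y, in the grey insert (pocket 2 of 2). Each insert is a fixed block of 156 mm (x) x 76 mm (y) x 22 mm, its top 28 mm above the table, with two pockets 80 mm apart along its x, each 14 mm deep with a 3 mm chamfer at the mouth, so that a seated 50 mm sample stands 36 mm out of it. The point is the centre of the pocket's mouth, level with the insert's top; its x and y run along the insert's long and short sides.
- insert_oblong_hole0 (a point): Mouth of an oblong pocket 66 mm along x and 36 mm along y, in the yellow insert (pocket 1 of 2). Each insert is a fixed block of 156 mm (x) x 76 mm (y) x 22 mm, its top 28 mm above the table, with two pockets 80 mm apart along its x, each 14 mm deep with a 3 mm chamfer at the mouth, so that a seated 50 mm sample stands 36 mm out of it. The point is the centre of the pocket's mouth, level with the insert's top; its x and y run along the insert's long and short sides.
- insert_oblong_hole1 (a point): Mouth of an oblong pocket 66 mm along x and 36 mm along y, in the yellow insert (pocket 2 of 2). Each insert is a fixed block of 156 mm (x) x 76 mm (y) x 22 mm, its top 28 mm above the table, with two pockets 80 mm apart along its x, each 14 mm deep with a 3 mm chamfer at the mouth, so that a seated 50 mm sample stands 36 mm out of it. The point is the centre of the pocket's mouth, level with the insert's top; its x and y run along the insert's long and short sides.
- home_nest_hole0 (a point): Mouth of the square pocket, 44 x 44 mm and 14 mm deep, in the fixed red home nest of the calibration block (66 x 66 x 22 mm tall, standing alone on the table). The point is the centre of the mouth, 22 mm above the table; x and y along the pocket's sides.
- plunger_top (a point): Centre of the top of the red plunger cap (30 mm diameter) on the fixed grey trip unit (70 x 70 x 45 mm tall); 77 mm above the table when out, 59 mm when fully pushed in. It moves straight down.
- plunger (a joint): Travel of the sprung plunger in m: 0 out, 0.018 fully in at its hard stop. The spring takes 3.5 N to start and about 10 N at full stroke, and pushes it back out when let go.
- seedlings: Bystander: black pot of seedlings, 76 mm square, 65 mm tall plus about 75 mm of greenery, loose. Origin at the centre of its underside, z up.
- seed_dish: Bystander: flat clear dish of seeds, 90 mm diameter, 12 mm tall, loose. Origin at the centre of its underside.
- wash_bottle: Bystander: white bottle with a red cap, 60 mm diameter, 150 mm tall, loose. Origin at the centre of its underside, z up.
Not all that is in view belongs to the job. Leave any purple look-alike of the pot_b alone.

How it is judged:
On the way, in this order (a step that is already met when the one before it is completed fails the run):
1. the plunger is pushed fully in while the calibration block still sits in a square pocket of the carrier (reference scan) (value of joint plunger above 0.0165 m and ((horizontal distance between calib and insert_square_hole0 below 0.006 m and z of calib in the frame of insert_square_hole0 below -0.011 m and angle between calib's own z axis and vertical below 0.1 rad) or (horizontal distance between calib and insert_square_hole1 below 0.006 m and z of calib in the frame of insert_square_hole1 below -0.011 m and angle between calib's own z axis and vertical below 0.1 rad))), for 0.1 s.
2. the calibration block is seated in its home nest and every sample present is seated in a pocket of its own shape (horizontal distance between calib and home_nest_hole0 below 0.006 m and z of calib in the frame of home_nest_hole0 below -0.011 m and angle between calib's own z axis and vertical below 0.1 rad and ((horizontal distance between jar_a and insert_round_hole0 below 0.006 m and z of jar_a in the frame of insert_round_hole0 below -0.011 m and angle between jar_a's own z axis and vertical below 0.1 rad) or (horizontal distance between jar_a and insert_round_hole1 below 0.006 m and z of jar_a in the frame of insert_round_hole1 below -0.011 m and angle between jar_a's own z axis and vertical below 0.1 rad)) and ((horizontal distance between jar_b and insert_round_hole0 below 0.006 m and z of jar_b in the frame of insert_round_hole0 below -0.011 m and angle between jar_b's own z axis and vertical below 0.1 rad) or (horizontal distance between jar_b and insert_round_hole1 below 0.006 m and z of jar_b in the frame of insert_round_hole1 below -0.011 m and angle between jar_b's own z axis and vertical below 0.1 rad)) and ((horizontal distance between pot_a and insert_square_hole0 below 0.006 m and z of pot_a in the frame of insert_square_hole0 below -0.011 m and angle between pot_a's own z axis and vertical below 0.1 rad) or (horizontal distance between pot_a and insert_square_hole1 below 0.006 m and z of pot_a in the frame of insert_square_hole1 below -0.011 m and angle between pot_a's own z axis and vertical below 0.1 rad)) and ((horizontal distance between pot_b and insert_square_hole0 below 0.006 m and z of pot_b in the frame of insert_square_hole0 below -0.011 m and angle between pot_b's own z axis and vertical below 0.1 rad) or (horizontal distance between pot_b and insert_square_hole1 below 0.006 m and z of pot_b in the frame of insert_square_hole1 below -0.011 m and angle between pot_b's own z axis and vertical below 0.1 rad)) and ((horizontal distance between mailer_a and insert_oblong_hole0 below 0.006 m and z of mailer_a in the frame of insert_oblong_hole0 below -0.011 m and angle between mailer_a's own z axis and vertical below 0.1 rad) or (horizontal distance between mailer_a and insert_oblong_hole1 below 0.006 m and z of mailer_a in the frame of insert_oblong_hole1 below -0.011 m and angle between mailer_a's own z axis and vertical below 0.1 rad)) and ((horizontal distance between mailer_b and insert_oblong_hole0 below 0.006 m and z of mailer_b in the frame of insert_oblong_hole0 below -0.011 m and angle between mailer_b's own z axis and vertical below 0.1 rad) or (horizontal distance between mailer_b and insert_oblong_hole1 below 0.006 m and z of mailer_b in the frame of insert_oblong_hole1 below -0.011 m and angle between mailer_b's own z axis and vertical below 0.1 rad))), for 0.2 s.
3. then the plunger is pushed fully in again (value of joint plunger above 0.0165 m), for 0.1 s.
At the end, for the whole second after the job is handed in: Block in the home nest, every sample present in a pocket of its own shape: within 6 mm of its centre, at least 11 of the 14 mm down, within 0.1 rad of upright, at rest; the plunger was pushed 16.5 mm in before and after loading and is out again (under 3 mm) (all of step 2 and linear speed of each of jar_a, jar_b, pot_a, pot_b, mailer_a, mailer_b, calib below 0.02 m/s and value of joint plunger below 0.003 m); the robot touches nothing.
It fails at once if the seedlings, seed dish or wash bottle is shoved more than 40 mm or tipped over (distance of any of seedlings, seed_dish, wash_bottle from where it was at the start of the episode above 0.04 m or angle between any of seedlings, wash_bottle's own z axis and vertical above 0.5 rad).
Of jar_a, jar_b, pot_a, pot_b, mailer_a, mailer_b only 4 to 6 are there at a start; the rules pass over those that are not, and their reading is None.
At some moment in a run one of jar_a, jar_b, pot_a, pot_b may be knocked a few centimetres aside while the robot is not near it.
It also fails if it takes over 210 s, if anything falls off the work surface, if the arm or the gripper's body presses on something with over 40 N, if the wrist force passes 120 N, or if a joint passes its speed limit or range.

## Robot

A 7-joint arm with a two-finger parallel gripper is mounted at the origin on the work surface. World frame = base frame: x ahead of the robot, y to its left, z up, the work surface at z = 0. Lengths are in m, angles in rad, forces in N, time in s.
With the tool pointing down it reaches from about 0.35 to 0.9 m from the base axis. Payload 8.1 kg.
Tool frame: the origin (TCP) lies midway between the tips of the shut fingers; the grasp point (between the pads) lies arm.grasp_offset behind it (arm.grasp_offset is the distance from the TCP to the grasp point, in m); z points along the fingers, y is the line along which they close (so a half turn about z gives the same grasp; the last joint's range is limited). The gripper opens to 92 mm and grips with 3 to 60 N. Pads are 19 mm wide; open, the fingers measure 130 mm over their backs; the gripper's body (75 mm by 190 mm) begins 47 mm behind the grasp point.
Start: joints at [-1.397, 0.434, 0.025, 1.573, -0.012, 1.134, -0.075], TCP at [0.171, 0.601, 0.227] pointing down, gripper open.
Joint ranges: [-2.62, 2.62], [-0.44, 2.09], [-1.27, 1.32], [0.08, 2.57], [-1.32, 4.46], [0.12, 2], [-2.74, 2.74]. Speed limits (rad/s): [2.22, 2.22, 3.01, 3.01, 3.14, 3.14, 3.14].

## Interface

Orientations are given as a rotation vector (axis times angle).
In Python, from cell import observe, imaging, arm gives the robot as it stands.
- The arm moves only by the tool apply_moves, never from a script. Its argument "commands" is a list of rows, each a list of 5 numbers: the opening in per cent of the stroke, from 0 (shut) to 100 (fully open), then the shift along the world's x, y, z in units of 0.06 m (1.0 is 0.06 m), then the turn about the world's z in units of 0.5 rad (1.0 is 0.5 rad). A call has 1 to 12 rows; each row shifts and turns the commanded pose from where the row before left it; what a row does not reach is not made up. A row lasts 1/8 s, in which the tool goes at most 62.5 mm and 10.7 degrees, less where a joint would pass 70% of its speed; a pose out of reach is approached as far as the arm can. A call with a number of a shift or a turn outside -1 to 1 is refused whole. A call with a gripper value outside its range is refused whole. The fingers move at their own pace and stop on an object; "newtons" is the grip in N (left out, the last holds). Time passes only in rows, so rows that do not move let the fingers close. It gives the time, the measured TCP pose, the force, the opening and the grip force at its end, in the units of the state.
- observe(): the state, without advancing time (a new reading comes with each control period).
- imaging.get_image(name): name is "scene" or "side" or "wrist"; returns (picture, depth): 400x640x3 uint8, red, green, blue; 400x640 float32, m along the optical axis (not along the pixel's ray), 0 where there is no reading.
- imaging.camera_params(name): a dict with "camera_matrix" (3x3 intrinsics, pixels), "origin" and "rotation" of the camera in the world; the wrist camera has in their place "tool_from_camera" (4x4, takes a point from camera to tool coordinates, whose origin is the TCP and whose axes are the flange's). Camera axes: x right, y up, looking along -z (the intrinsics and any distortion apply to the point x, -y, -z); pixel columns grow to the right and rows downward; lengths in m; the calibration is good to about 2 mm. A picture is of the moment at which its call begins: read the wrist's pose just before it. camera_params takes no time and is no camera call.
- arm.sign_off(): hands the job in; it is judged then, once.
The state is a dict: "clock": time; "joints": joint angles; "dq": joint speeds; "joint_efforts": joint torques, N m; "position": TCP position; "ee_rot": TCP orientation; "force": force on the tool from outside, world axes, zero at the start; "ft_torque": the same for the moment, N m; "width": opening from 0.0 (shut) to 1.0 (fully open); "gripper_force": force on a finger pad.
Only numpy, scipy, OpenCV 4.12 (cv2) and the standard library are available. Lean on these libraries where they do the work, as an engineer would, in place of code of your own. Each camera call takes 0.05 s, during which the arm holds its last target. There are 200 camera calls.

## Working session

There is one attempt and no reset: what is moved stays moved. The work goes in short steps, Python scripts to look and compute and a tool call to move; the robot and the scene stay as the last step left them, time stands still between calls to the robot, and variables do not carry over. Pictures are saved under pics/ and viewed, at most 14 in all, crops included, and the job is handed in when it is done.

Besides the shell and the picture viewer there is one more tool, called after "Emit:" as name(argument=value, ...), one argument or row to a line, values as JSON. apply_moves: Moves the arm, as the interface text tells. Its arguments: {"type":"object","properties":{"commands":{"type":"array"},"newtons":{"type":"number"}},"required":["commands"]}

```bash
mkdir -p pics; ls; cat > h.py <<'E'
import numpy as np, cv2
from scipy.spatial.transform import Rotation as R
from cell import observe, imaging, arm
def grab(n):
    s=observe(); im,d=imaging.get_image(n); return s,im,d
def cam(n,s=None):
    p=imaging.camera_params(n); K=np.array(p["camera_matrix"])
    if "origin" in p: return K,np.array(p["origin"]),np.array(p["rotation"]),p
    T=np.array(p["tool_from_camera"]); Rt=R.from_rotvec(s["ee_rot"]).as_matrix()
    return K,np.array(s["position"])+Rt@T[:3,3],Rt@T[:3,:3],p
def save(name,im): cv2.imwrite(f"pics/{name}.png",im[:,:,::-1])
def cloud(n,s,d):
    K,o,Rm,_=cam(n,s); v,u=np.mgrid[:400,:640]
    c=np.stack([(u-K[0,2])/K[0,0]*d,-(v-K[1,2])/K[1,1]*d,-d],-1)
    return c@Rm.T+o
def ray(n,s,uv,z):
    K,o,Rm,_=cam(n,s); uv=np.atleast_2d(uv).astype(float)
    c=np.stack([(uv[:,0]-K[0,2])/K[0,0],-(uv[:,1]-K[1,2])/K[1,1],-np.ones(len(uv))],-1)@Rm.T
    return o+c*((z-o[2])/c[:,2])[:,None]
E
python3 - <<'E'
from h import *
print(observe()); 
for n in("scene","side","wrist"):
    s,im,d=grab(n); save(n+"0",im); print(n,imaging.camera_params(n)); np.savez(f"/tmp/{n}0.npz",im=im,d=d)
print(arm.grasp_offset)
E
```

```text
pics
{'clock': 0.0, 'joints': array([-1.39659769,  0.43517775,  0.02492933,  1.57412235, -0.01160417,
        1.1339819 , -0.07513588]), 'dq': array([ 1.82529012e-05, -8.04510679e-04, -1.57102156e-03,  1.09898977e-03,
       -1.53712761e-04,  4.77445799e-04,  1.25118880e-03]), 'joint_efforts': array([ 1.34552533e-04, -6.67828274e+01,  9.85719413e-01, -3.14476347e+01,
       -6.04704022e-02,  4.23990400e-02,  1.57567652e-04]), 'position': array([0.17068635, 0.60070045, 0.22596279]), 'ee_rot': array([-4.33500187e-01, -3.11144221e+00,  2.42159319e-03]), 'force': array([-0.19550733, -0.3917037 , -0.75729332]), 'ft_torque': array([-0.00519067,  0.00447744, -0.04042564]), 'gripper_force': 0.0, 'width': 1.0025529762651018}
scene {'camera_matrix': array([[411.45957517,   0.        , 314.34625525],
       [  0.        , 411.45957517, 200.39472551],
       [  0.        ,   0.        ,   1.        ]]), 'origin': array([ 1.1501512 , -0.91647641,  0.87159029]), 'rotation': array([0.88892999, 0.27507579, 0.58784197])}
side {'camera_matrix': array([[395.78293859,   0.        , 314.51536074],
       [  0.        , 395.78293859, 200.90009271],
       [  0.        ,   0.        ,   1.        ]]), 'origin': array([0.36707108, 0.65854186, 0.93149908]), 'rotation': array([ 0.1202892 , -1.04209243, -2.68177089])}
wrist {'camera_matrix': array([[351.01726943,   0.        , 320.6490522 ],
       [  0.        , 351.01726943, 191.32225528],
       [  0.        ,   0.        ,   1.        ]]), 'tool_from_camera': array([[ 3.76895800e-04,  9.62275523e-01,  2.72076598e-01,
         7.34651199e-02],
       [ 9.99999770e-01, -2.09260745e-04, -6.45146337e-04,
        -4.83972894e-04],
       [-5.63873578e-04,  2.72076779e-01, -9.62275381e-01,
        -1.57873723e-01],
       [ 0.00000000e+00,  0.00000000e+00,  0.00000000e+00,
         1.00000000e+00]])}
0.0188
```

```bash
sed -i 's/np.array(p\["rotation"\]),p/R.from_rotvec(p["rotation"]).as_matrix(),p/' h.py
```

```text
(no output)
```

View pics/scene0.png

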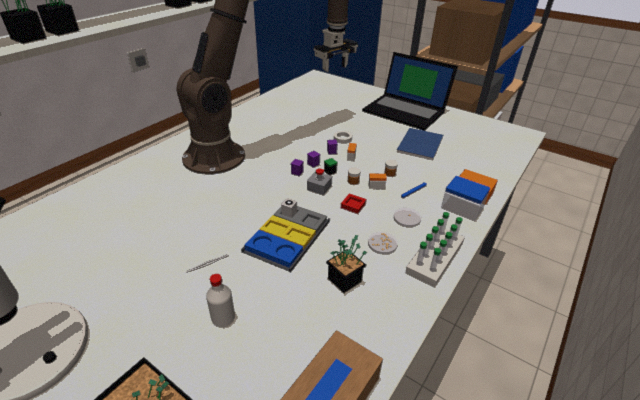

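View pics/side0.png

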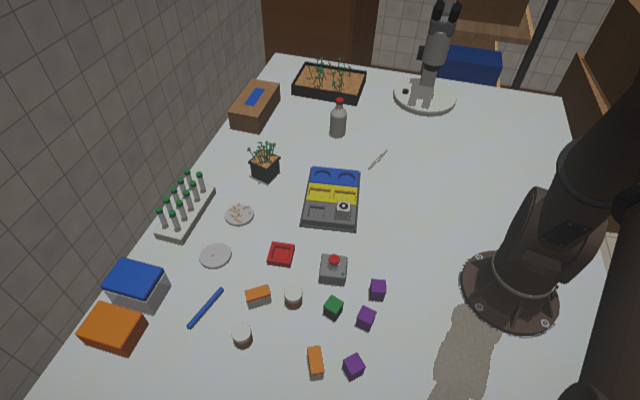

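Scene and side views show: trip unit at side (333,265), carrier (332,198) with the block in the grey insert at (344,208), nest (281,254), jars (293,297),(242,335), mailers (258,295),(316,360), and a green-lidded pot (334,307). Three purple look-alikes at (377,290), (367,317), (354,366) are to be left alone. Only one green lid, so pot_b or pot_a is absent.

```bash
cat > meas.py <<'E'
from h import *
def objs(n,s,im,d,verbose=True):
    P=cloud(n,s,d); hsv=cv2.cvtColor(im,cv2.COLOR_RGB2HSV); H,S,V=[hsv[...,i].astype(int) for i in range(3)]
    out=[]
    def add(name,mask,z,amin=25,amax=6000):
        mask=cv2.morphologyEx(mask.astype(np.uint8),cv2.MORPH_OPEN,np.ones((2,2),np.uint8))
        k,l,st,c=cv2.connectedComponentsWithStats(mask)
        for i in range(1,k):
            if not amin<st[i,4]<amax: continue
            m=(l==i).astype(np.uint8); cs,_=cv2.findContours(m,cv2.RETR_EXTERNAL,cv2.CHAIN_APPROX_NONE)
            q=ray(n,s,max(cs,key=len)[:,0,:],z)[:,:2]
            (cx,cy),(w,h),a=cv2.minAreaRect((q*1000).astype(np.float32))
            if w<h: w,h,a=h,w,a+90
            if max(w,h)>300 : continue
            out.append((name,cx,cy,w,h,a))
            zz=P[...,2][(l==i)]; 
            if verbose: print(name,"px",np.round(c[i]),"xy %.0f %.0f  %.0fx%.0f ang %.0f z %.3f"%(cx,cy,w,h,a%180,np.median(zz)), st[i,4])
    Z=P[...,2]; ok=(d>0)
    ws=(P[...,0]>-.1)&(P[...,0]<1.0)&(abs(P[...,1])<.9)
    top=(Z>.043)&(Z<.06)&ok&ws
    add("green",top&(H>40)&(H<85)&(S>90),.05)
    add("orange",top&(H>5)&(H<22)&(S>120),.05)
    add("purple",top&(H>125)&(H<160)&(S>80),.05)
    add("white",top&(S<60)&(V>120),.05)
    add("red",ok&ws&((H<5)|(H>174))&(S>140)&(Z>.012)&(Z<.03),.022)
    add("plung",ok&ws&((H<5)|(H>174))&(S>140)&(Z>.05)&(Z<.09),.077)
    c=ok&ws&(Z>.022)&(Z<.034)
    add("blue",c&(H>100)&(H<125)&(S>120),.028,200)
    add("yellow",c&(H>22)&(H<35)&(S>120),.028,200)
    add("graywh",ok&ws&(Z>.055)&(Z<.075)&(S<60),.064)
    return out
if __name__=="__main__":
    for n in("scene","side"):
        z=np.load(f"/tmp/{n}0.npz"); print(n); objs(n,None,z["im"],z["d"])
E
python3 meas.py
```

```text
scene
green px [331. 163.] xy 447 180  43x37 ang 153 z 0.047 63
orange px [353. 148.] xy 452 322  63x28 ang 121 z 0.048 57
orange px [480. 180.] xy 927 391  121x99 ang 1 z 0.058 247
orange px [379. 177.] xy 634 204  53x33 ang 30 z 0.047 82
purple px [333. 143.] xy 372 304  42x32 ang 124 z 0.046 47
purple px [314. 155.] xy 365 186  42x39 ang 170 z 0.047 57
purple px [298. 163.] xy 351 102  40x36 ang 100 z 0.047 57
white px [393. 164.] xy 634 312  42x41 ang 37 z 0.048 64
white px [355. 171.] xy 546 186  44x39 ang 37 z 0.048 70
red px [354. 203.] xy 626 55  74x68 ang 97 z 0.017 182
plung px [320. 172.] xy 475 70  32x24 ang 126 z 0.072 38
blue px [275. 247.] xy 552 -272  156x80 ang 9 z 0.026 665
yellow px [289. 230.] xy 541 -190  157x78 ang 8 z 0.026 502
graywh px [464. 201.] xy 928 231  119x26 ang 0 z 0.062 165
graywh px [290. 204.] xy 492 -122  46x41 ang 98 z 0.062 115
graywh px [422. 257.] xy 926 -87  20x14 ang 114 z 0.061 29
graywh px [435. 263.] xy 966 -87  19x15 ang 37 z 0.060 29
graywh px [222. 310.] xy 615 -535  57x30 ang 56 z 0.060 131
side
green px [334. 305.] xy 431 198  36x36
[... 377 characters left out ...]

white px [294. 293.] xy 536 195  42x42 ang 16 z 0.050 240
white px [242. 333.] xy 620 324  44x44 ang 154 z 0.050 294
red px [282. 254.] xy 611 72  65x64 ang 6 z 0.020 252
plung px [335. 260.] xy 458 88  26x25 ang 16 z 0.076 79
blue px [335. 177.] xy 540 -260  155x73 ang 9 z 0.027 481
yellow px [330. 193.] xy 528 -181  155x77 ang 9 z 0.027 453
graywh px [339. 124.] xy 586 -492  55x32 ang 10 z 0.060 65
graywh px [268. 166.] xy 748 -213  98x54 ang 39 z 0.059 92
graywh px [344. 207.] xy 477 -107  42x35 ang 102 z 0.063 137
graywh px [164. 220.] xy 954 86  16x14 ang 120 z 0.060 26
graywh px [514. 295.] xy 1 46  170x97 ang 169 z 0.064 479
graywh px [142. 293.] xy 895 311  144x75 ang 37 z 0.059 263
```

```bash
python3 - <<'E'
import cv2
im=cv2.imread('pics/side0.png')[160:390,190:400]; cv2.imwrite('pics/c0.png',cv2.resize(im,None,fx=2.6,fy=2.6,interpolation=cv2.INTER_CUBIC))
E
```

```text
(no output)
```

View pics/c0.png

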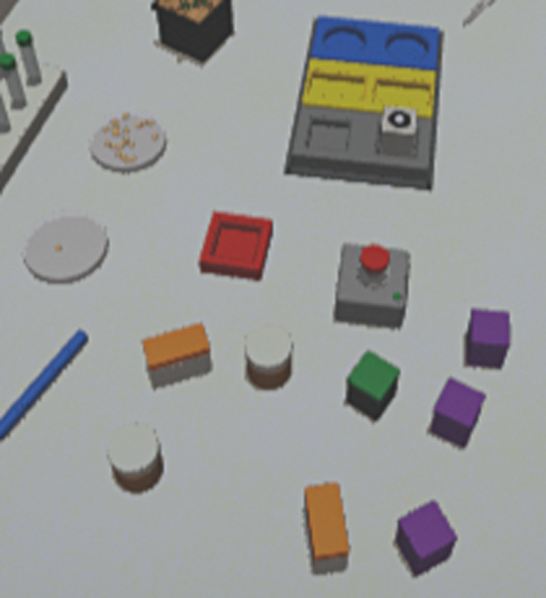

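Side crop: trip unit with red cap (375,260 in crop), nest (237,243), green pot (373,385), mailers (178,350),(327,525), jars (268,355),(135,455); purple ones at (488,335), (458,410), (427,537). The green-lidded one is the pot, because the description says green lid. The scene camera disagrees with the side by ~15 mm, so the wrist camera decides.

Emit:
apply_moves(
  commands=[
    [0, 0.43, -0.78, 0, 0],
    [0, 0.43, -0.78, 0, 0],
    [0, 0.43, -0.78, 0, 0],
    [0, 0.43, -0.78, 0, 0],
    [0, 0.43, -0.78, 0, 0],
    [0, 0.43, -0.78, 0, 0],
    [0, 0.43, -0.78, 0, 0],
    [0, 0.43, -0.78, 0, 0],
    [0, 0.43, -0.78, 0, 0],
    [0, 0.43, -0.78, 0, 0],
    [0, 0.43, -0.78, 0, 0],
    [0, 0, 0, 0, 0],
  ],
  newtons=20,
)

```text
clock: 1.65
position: [0.456, 0.0824, 0.2268]
ee_rot: [0.444, 3.109, -0.002]
force: [0.6, -0.2, 0.0]
width: 0.001
gripper_force: 0.0
```

```bash
cat > look.py <<'E'
from meas import *
import sys
s,im,d=grab("wrist"); save(sys.argv[1],im)
y=R.from_rotvec(s["ee_rot"]).as_matrix()
print("t",s["clock"],"tcp",np.round(s["position"],4),"close dir deg",np.degrees(np.arctan2(y[1,1],y[0,1])),"tilt",np.round(y[:,2],3),"w",s["width"],"f",np.round(s["force"],1))
objs("wrist",s,im,d)
E
python3 look.py w1
```

```text
t 1.65 tcp [0.456  0.0824 0.2268] close dir deg 73.73066662588562 tilt [ 0.001 -0.001 -1.   ] w 0.0010514408475282816 f [ 0.6 -0.2  0. ]
green px [427. 116.] xy 434 192  37x36 ang 72 z 0.050 1557
green px [334. 141.] xy 432 102  6x6 ang 74 z 0.047 37
orange px [580.  78.] xy 440 332  62x32 ang 114 z 0.050 2452
orange px [473. 265.] xy 597 208  26x12 ang 74 z 0.050 155
orange px [492. 304.] xy 651 219  11x5 ang 74 z 0.050 40
purple px [413.  22.] xy 351 196  38x37 ang 78 z 0.050 1946
purple px [550.   6.] xy 373 310  34x12 ang 74 z 0.049 407
purple px [315.  34.] xy 337 111  37x37 ang 10 z 0.050 1886
white px [322. 166.] xy 454 84  33x17 ang 76 z 0.048 227
white px [447. 217.] xy 538 191  45x44 ang 74 z 0.050 1472
white px [582. 254.] xy 616 319  36x35 ang 74 z 0.050 932
plung px [322. 182.] xy 461 82  28x26 ang 164 z 0.077 733
blue px [ 78. 316.] xy 553 -239  50x44 ang 74 z 0.028 849
yellow px [ 87. 249.] xy 484 -194  77x59 ang 98 z 0.028 1334
yellow px [108. 317.] xy 560 -209  56x24 ang 8 z 0.028 708
yellow px [160. 317.] xy 578 -150  55x21 ang 9 z 0.028 584
graywh px [141. 248.] xy 480 -111  43x39 ang 98 z 0.064 1489
```

View pics/w1.png

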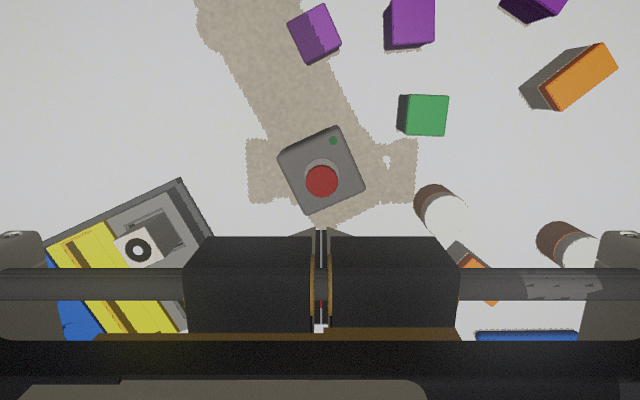

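Wrist view: red cap at (322,182) directly in line with the fingers, block in grey insert (138,250), green pot (427,116), purple ones top. Plunger ≈ (0.460, 0.083).

Emit:
apply_moves(
  commands=[
    [0, 0.07, 0.01, -0.7, 0],
    [0, 0, 0, -0.7, 0],
    [0, 0, 0, -0.7, 0],
    [0, 0, 0, -0.4, 0],
    [0, 0, 0, -0.15, 0],
    [0, 0, 0, -0.1, 0],
    [0, 0, 0, -0.05, 0],
    [0, 0, 0, 0, 0],
    [0, 0, 0, 0, 0],
  ],
)

```text
clock: 2.82
position: [0.4571, 0.0885, 0.0594]
ee_rot: [-0.43, -3.109, -0.001]
force: [-6.5, 0.1, 9.4]
width: 0.008
gripper_force: 4.6
```

Emit:
apply_moves(
  commands=[
    [0, 0, 0, -0.03, 0],
    [0, 0, 0, -0.03, 0],
    [0, 0, 0, 0, 0],
    [0, 0, 0, 0, 0],
  ],
)

```text
clock: 3.32
position: [0.4574, 0.0887, 0.0585]
ee_rot: [-0.431, -3.11, -0.005]
force: [-19.7, -1.2, 60.5]
width: 0.002
gripper_force: 30.5
```

Emit:
apply_moves(
  commands=[
    [0, 0, 0, 0.3, 0],
    [0, 0, 0, 0.8, 0],
    [0, 0, 0, 0.9, 0],
    [50, 0.05, -0.5, 0.8, 0.2],
    [70, 0.1, -0.7, 0, 0.2],
    [70, 0.1, -0.7, 0, 0.2],
    [70, 0.1, -0.7, 0, 0.2],
    [70, 0, -0.7, 0, 0.06],
    [70, 0, 0, 0, 0],
    [70, 0, 0, 0, 0],
  ],
)

```text
clock: 4.58
position: [0.4799, -0.1098, 0.2235]
ee_rot: [-0.241, 3.132, 0.001]
force: [-0.9, -0.1, -0.1]
width: 0.688
gripper_force: 0.0
```

```bash
python3 look.py w2
```

```text
t 4.575 tcp [ 0.4799 -0.1098  0.2235] close dir deg 98.80474623253909 tilt [ 0.     0.001 -1.   ] w 0.6877862748678913 f [-0.9 -0.1 -0.1]
green px [629. 172.] xy 437 181  51x27 ang 23 z 0.050 914
green px [546. 155.] xy 432 100  7x7 ang 19 z 0.047 50
purple px [591.  51.] xy 337 109  42x37 ang 100 z 0.050 2083
white px [510. 178.] xy 461 78  67x66 ang 99 z 0.045 3401
white px [592. 255.] xy 524 182  17x14 ang 68 z 0.050 145
plung px [534. 189.] xy 461 82  28x28 ang 35 z 0.077 757
blue px [163. 182.] xy 534 -267  137x76 ang 9 z 0.028 5318
yellow px [243. 190.] xy 530 -187  154x77 ang 8 z 0.028 5469
graywh px [316. 173.] xy 480 -114  39x38 ang 9 z 0.064 1646
```

View pics/w2.png

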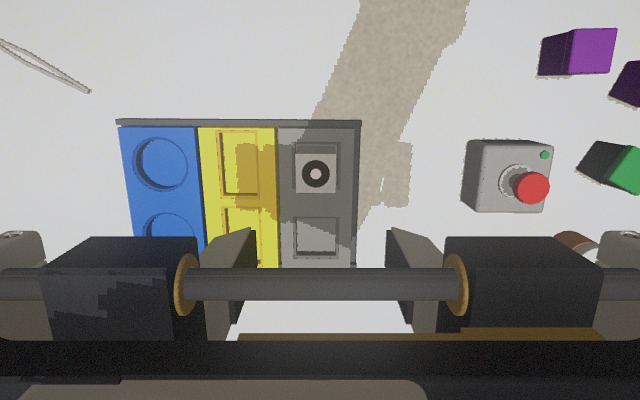

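The block's dot is at (316,173), holes of square (316,236), oblong (238,163), round (163,163) visible. Going down to grip the block.

Emit:
apply_moves(
  commands=[
    [70, 0, -0.07, -0.7, 0],
    [70, 0, 0, -0.8, 0],
    [70, 0, 0, -0.8, 0],
    [70, 0, 0, -0.5, 0],
    [70, 0, 0, -0.26, 0],
    [70, 0, 0, 0, 0],
    [20, 0, 0, 0, 0],
    [20, 0, 0, 0, 0],
    [20, 0, 0, 0, 0],
    [20, 0, 0, 0, 0],
  ],
  newtons=25,
)

```text
clock: 5.88
position: [0.4803, -0.1151, 0.0402]
ee_rot: [-0.24, 3.131, 0.0]
force: [-1.2, 0.8, 7.0]
width: 0.412
gripper_force: 25.0
```

Emit:
apply_moves(
  commands=[
    [20, 0, 0, 0.4, 0],
    [20, 0, 0, 0.8, 0],
    [20, 0, 0, 0.9, 0],
    [20, 0.3, 0.3, 0.9, 0],
    [20, 0.65, 0.6, 0, 0],
    [20, 0.65, 0.6, 0, 0],
    [20, 0.65, 0.6, 0, 0],
    [20, 0.65, 0.6, 0, 0],
    [20, 0.33, 0.3, 0, 0],
    [20, 0, 0, 0, 0],
    [20, 0, 0, 0, 0],
    [20, 0, 0, 0, 0],
  ],
)

```text
clock: 7.38
position: [0.673, 0.0635, 0.2198]
ee_rot: [0.238, -3.132, 0.0]
force: [0.3, -1.2, -1.7]
width: 0.409
gripper_force: 25.0
```

```bash
python3 look.py w3
```

```text
t 7.375 tcp [0.673  0.0635 0.2198] close dir deg 98.67848697037667 tilt [-0. -0. -1.] w 0.4094201791357389 f [ 0.3 -1.2 -1.7]
orange px [487. 143.] xy 623 213  60x29 ang 35 z 0.050 2001
white px [490.  44.] xy 538 191  45x45 ang 67 z 0.050 2264
white px [598. 160.] xy 622 321  45x44 ang 58 z 0.050 1769
red px [347. 112.] xy 615 68  65x63 ang 6 z 0.022 1492
blue px [18. 38.] xy 591 -237  54x32 ang 8 z 0.028 1235
yellow px [74. 33.] xy 582 -178  79x54 ang 99 z 0.028 3207
graywh px [ 28. 211.] xy 748 -204  55x28 ang 49 z 0.068 758
```

View pics/w3.png

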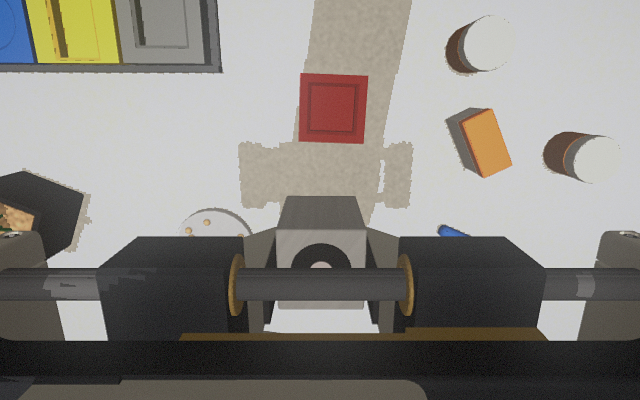

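Nest (333,108), free; seed dish (218,220) clear. Going above the nest.

Emit:
apply_moves(
  commands=[
    [20, -0.5, 0.04, 0, -0.09],
    [20, -0.47, 0.04, 0, 0],
    [20, 0, 0, -0.8, 0],
    [20, 0, 0, -0.8, 0],
    [20, 0, 0, -0.8, 0],
    [20, 0, 0, 0, 0],
    [20, 0, 0, 0, 0],
    [20, 0, 0, 0, 0],
    [20, 0, 0, 0, 0],
  ],
)

```text
clock: 8.55
position: [0.6164, 0.0697, 0.0772]
ee_rot: [-0.17, 3.134, 0.001]
force: [0.2, 0.4, -0.8]
width: 0.411
gripper_force: 25.0
```

Emit:
apply_moves(
  commands=[
    [20, -0.02, -0.03, -0.2, 0],
    [20, 0, 0, -0.2, 0],
    [20, 0, 0, -0.2, 0],
    [20, 0, 0, -0.1, 0],
    [20, 0, 0, 0, 0],
    [20, 0, 0, 0, 0],
  ],
)

```text
clock: 9.3
position: [0.6141, 0.0678, 0.0334]
ee_rot: [0.17, -3.137, -0.0]
force: [-0.7, -0.6, 2.2]
width: 0.413
gripper_force: 25.0
```

Emit:
apply_moves(
  commands=[
    [65, 0, 0, 0, 0],
    [65, 0, 0, 0, 0],
    [65, 0, 0, 0.4, 0],
    [65, 0, 0, 0.8, 0],
    [65, 0, 0, 0.9, 0],
    [65, 0.5, 0.5, 0.9, 0],
    [65, 0, 0.6, 0, 0],
    [65, 0, 0, 0, 0],
    [65, 0, 0, 0, 0],
  ],
)

```text
clock: 10.42
position: [0.6412, 0.1306, 0.2082]
ee_rot: [0.17, -3.136, 0.001]
force: [0.2, -0.4, 0.1]
width: 0.649
gripper_force: 0.0
```

```bash
python3 look.py w4
```

```text
t 10.425 tcp [0.6412 0.1306 0.2082] close dir deg 96.1968886547023 tilt [-0.001 -0.001 -1.   ] w 0.6485254823276025 f [ 0.2 -0.4  0.1]
orange px [413. 164.] xy 623 214  60x30 ang 36 z 0.050 2048
white px [405.  65.] xy 539 192  45x43 ang 9 z 0.050 2302
white px [254. 138.] xy 615 67  39x38 ang 96 z 0.058 1184
white px [254. 139.] xy 615 67  10x9 ang 96 z 0.059 94
white px [528. 177.] xy 622 321  45x44 ang 16 z 0.050 1810
red px [264. 127.] xy 615 67  65x65 ang 96 z 0.022 1663
yellow px [18. 52.] xy 566 -151  91x35 ang 172 z 0.028 2325
graywh px [254. 138.] xy 613 70  37x37 ang 96 z 0.058 1899
```

View pics/w4.png

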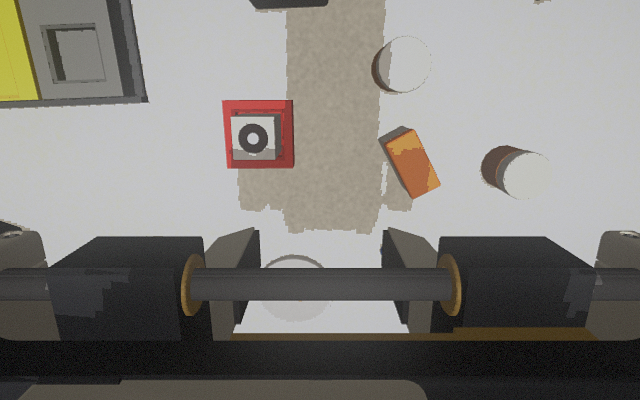

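Block is seated in nest (255,138), lid height 58 mm. Mailer (412,163), jars (405,65),(525,175). Take the mailer.

Emit:
apply_moves(
  commands=[
    [65, -0.1, 0.46, 0, 0.26],
    [65, -0.1, 0.46, 0, 0.26],
    [65, -0.1, 0.47, 0, 0.26],
    [65, 0, 0, -0.5, 0.26],
    [65, 0, 0, -0.8, 0],
    [65, 0, 0, -0.8, 0],
    [65, 0, 0, -0.5, 0],
    [65, 0, 0, -0.42, 0],
    [65, 0, 0, 0, 0],
    [65, 0, 0, 0, 0],
  ],
)

```text
clock: 11.72
position: [0.6243, 0.2138, 0.0284]
ee_rot: [-0.969, 2.987, -0.001]
force: [0.4, 1.1, 0.4]
width: 0.651
gripper_force: 0.0
```

Emit:
apply_moves(
  commands=[
    [10, 0, 0, 0, 0],
    [10, 0, 0, 0, 0],
    [10, 0, 0, 0, 0],
    [10, 0, 0, 0, 0],
    [10, 0, 0, 0.3, 0],
    [10, 0, 0, 0.7, 0],
    [10, 0, 0, 0.7, 0],
    [10, 0, 0, 0.8, 0],
    [10, 0, -0.2, 0.7, 0],
  ],
  newtons=25,
)

```text
clock: 12.85
position: [0.6234, 0.2036, 0.2226]
ee_rot: [-0.972, 2.985, 0.001]
force: [-0.0, 0.2, -0.5]
width: 0.328
gripper_force: 24.9
```

Emit:
apply_moves(
  commands=[
    [10, -0.05, -0.73, 0, -0.16],
    [10, -0.05, -0.73, 0, -0.16],
    [10, -0.05, -0.73, 0, -0.16],
    [10, -0.05, -0.73, 0, -0.16],
    [10, -0.05, -0.73, 0, -0.16],
    [10, -0.05, -0.73, 0, -0.15],
    [10, -0.05, -0.73, 0, 0],
    [10, -0.05, -0.73, 0, 0],
    [10, 0, 0, 0, 0],
    [10, 0, 0, 0, 0],
    [10, 0, 0, 0, 0],
  ],
)

```text
clock: 14.22
position: [0.5998, -0.1462, 0.2198]
ee_rot: [-0.244, 3.132, 0.001]
force: [0.1, 0.7, -0.5]
width: 0.325
gripper_force: 24.9
```

```bash
python3 look.py w5
```

```text
t 14.225 tcp [ 0.5998 -0.1462  0.2198] close dir deg 98.89296969476733 tilt [ 0.     0.001 -1.   ] w 0.32469685720451386 f [ 0.1  0.7 -0.5]
green px [634.  28.] xy 433 99  8x7 ang 113 z 0.047 79
white px [590.  60.] xy 463 77  67x67 ang 99 z 0.045 4466
white px [537. 220.] xy 615 74  39x39 ang 6 z 0.058 922
white px [538. 222.] xy 616 75  10x9 ang 66 z 0.059 73
red px [507. 202.] xy 615 67  65x65 ang 96 z 0.022 1144
plung px [622.  56.] xy 463 76  29x29 ang 113 z 0.077 1188
graywh px [600.  59.] xy 464 70  12x3 ang 13 z 0.058 44
graywh px [536. 220.] xy 612 63  39x38 ang 96 z 0.058 1494
```

View pics/w5.png

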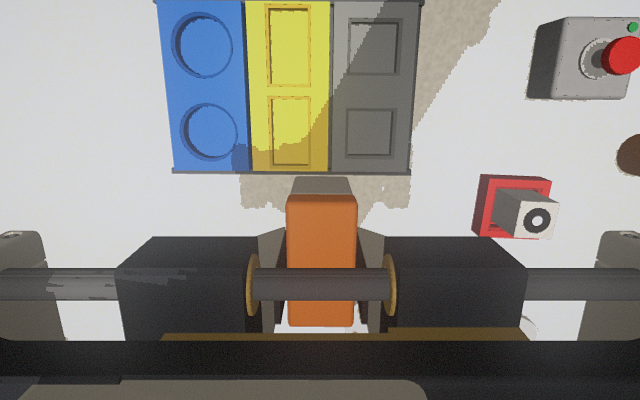

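Both yellow pockets: (288,45), (291,131); blue (204,45),(210,132); grey (373,45),(369,132). Fit the known 80 mm lattice to these.

```bash
python3 - <<'E'
from h import *
s=observe()
uv=[(204,45),(210,132),(288,45),(291,131),(373,45),(369,132)]
q=ray("wrist",s,uv,.028)[:,:2]
# edges of carrier corners at insert top
m=np.array([[x,y] for y in(-80,0,80) for x in(-40,40)])/1000.
A=q-q.mean(0); U,_,Vt=np.linalg.svd(m.T@A); Rr=(U@Vt)
p=m@Rr+q.mean(0)
print(np.round(q*1000,1)); print(np.round(p*1000,1)); print(np.degrees(np.arctan2(Rr[0,1],Rr[0,0])))
# square insert/yellow mask center by depth plane: inserts' top pixels
_,im,d=grab("wrist"); P=cloud("wrist",s,d); hs=cv2.cvtColor(im,cv2.COLOR_RGB2HSV)
hull=cv2.convexHull(np.argwhere((abs(P[...,2]-.028)<.004)&(np.mgrid[:400,:640][0]<175)&(np.mgrid[:400,:640][1]<430)&(np.mgrid[:400,:640][1]>150))[:,::-1].astype(np.float32))
Q=ray("wrist",s,hull[:,0],.028)[:,:2]; r=cv2.minAreaRect((Q*1000).astype(np.float32)); print(r)
E
```

```text
[[ 502.5 -270.9]
 [ 581.6 -259.8]
 [ 490.4 -194.1]
 [ 568.2 -180.9]
 [ 478.2 -116.4]
 [ 557.3 -104.7]]
[[ 502.5 -273. ]
 [ 581.5 -260.7]
 [ 490.2 -193.9]
 [ 569.2 -181.6]
 [ 477.9 -114.9]
 [ 556.9 -102.6]]
8.846259176342159
((531.1783447265625, -188.2379608154297), (155.99139404296875, 235.9346160888672), 8.46195125579834)
```

Emit:
apply_moves(
  commands=[
    [10, -0.6, -0.27, 0, 0],
    [10, -0.6, -0.27, 0, 0],
    [10, -0.6, -0.26, 0, 0],
    [10, 0, 0, -0.7, -0.01],
    [10, 0, 0, -0.8, 0],
    [10, 0, 0, -0.66, 0],
    [10, 0, 0, 0, 0],
    [10, 0, 0, 0, 0],
    [10, 0, 0, 0, 0],
  ],
)

```text
clock: 15.45
position: [0.4928, -0.1962, 0.0917]
ee_rot: [-0.233, 3.13, -0.001]
force: [-0.1, -0.4, 0.2]
width: 0.325
gripper_force: 24.9
```

Emit:
apply_moves(
  commands=[
    [10, -0.02, 0.035, -0.25, 0],
    [10, 0, 0, -0.25, 0],
    [10, 0, 0, -0.2, 0],
    [10, 0, 0, -0.12, 0],
    [10, 0, 0, 0, 0],
    [10, 0, 0, 0, 0],
  ],
)

```text
clock: 16.2
position: [0.4903, -0.1939, 0.0404]
ee_rot: [0.232, -3.133, -0.0]
force: [-0.4, 0.3, -1.0]
width: 0.326
gripper_force: 25.0
```

Emit:
apply_moves(
  commands=[
    [60, 0, 0, 0, 0],
    [60, 0, 0, 0, 0],
    [60, 0, 0, 0.3, 0],
    [60, 0, 0, 0.9, 0],
    [60, 0, 0, 0.9, 0],
    [70, 0.1, 0.4, 0.9, 0],
    [70, 0.1, 0.8, 0, 0],
    [70, 0.1, 0.8, 0, 0],
    [70, 0.1, 0.8, 0, 0],
    [70, 0.1, 0.8, 0, 0],
    [70, 0.1, 0.8, 0, 0],
    [70, 0.1, 0.8, 0, 0],
  ],
)

```text
clock: 17.7
position: [0.5323, 0.1198, 0.2208]
ee_rot: [-0.232, 3.133, 0.0]
force: [0.7, -0.3, -0.4]
width: 0.697
gripper_force: 0.0
```

Emit:
apply_moves(
  commands=[
    [70, 0.1, 0.8, 0, 0],
    [70, 0, 0.4, 0, 0],
    [70, 0, 0, 0, 0],
    [70, 0, 0, 0, 0],
  ],
)

```text
clock: 18.2
position: [0.5384, 0.1887, 0.2207]
ee_rot: [0.231, -3.133, 0.001]
force: [0.4, 0.5, 0.0]
width: 0.7
gripper_force: 0.0
```

```bash
python3 look.py w6
```

```text
t 18.2 tcp [0.5384 0.1887 0.2207] close dir deg 98.41571093007614 tilt [-0.    -0.001 -1.   ] w 0.7002663459926975 f [0.4 0.5 0. ]
green px [343.  57.] xy 434 193  37x37 ang 72 z 0.050 1799
green px [241.  40.] xy 433 103  7x6 ang 98 z 0.047 63
orange px [497.  89.] xy 440 334  60x30 ang 115 z 0.050 2268
purple px [501.   6.] xy 375 320  29x12 ang 98 z 0.050 360
white px [219.  70.] xy 462 84  67x66 ang 98 z 0.045 4485
white px [324. 172.] xy 538 192  44x44 ang 98 z 0.050 1682
white px [191. 225.] xy 617 66  39x39 ang 96 z 0.058 653
white px [188. 231.] xy 618 65  10x8 ang 24 z 0.059 65
red px [205. 203.] xy 608 67  65x51 ang 97 z 0.022 940
plung px [205.  69.] xy 462 82  28x27 ang 4 z 0.077 991
graywh px [190. 226.] xy 610 71  38x38 ang 6 z 0.058 1131
```

Emit:
apply_moves(
  commands=[
    [70, 0, 0.05, -0.8, 0],
    [70, 0, 0, -0.9, 0],
    [70, 0, 0, -0.9, 0],
    [70, 0, 0, -0.4, 0],
    [70, 0, 0, -0.21, 0],
    [70, 0, 0, 0, 0],
    [30, 0, 0, 0, 0],
    [30, 0, 0, 0, 0],
    [30, 0, 0, 0, 0],
    [30, 0, 0, 0.3, 0],
    [30, 0, 0, 0.9, 0],
    [30, 0, 0, 0.9, 0],
  ],
  newtons=25,
)

```text
clock: 19.75
position: [0.5379, 0.1931, 0.1563]
ee_rot: [0.232, -3.133, 0.0]
force: [1.1, 0.2, -1.2]
width: 0.501
gripper_force: 25.0
```

Emit:
apply_moves(
  commands=[
    [30, -0.06, -0.86, 0.2, 0],
    [30, -0.06, -0.86, 0, 0],
    [30, -0.06, -0.86, 0, 0],
    [30, -0.06, -0.86, 0, 0],
    [30, -0.06, -0.86, 0, 0],
    [30, -0.06, -0.86, 0, 0],
    [30, -0.07, -0.86, 0, 0],
    [30, -0.07, -0.86, 0, 0],
    [30, -0.07, -0.87, 0, 0],
    [30, 0, 0, -0.6, 0],
    [30, 0, 0, -0.6, 0],
    [30, 0, 0, 0, 0],
  ],
)

```text
clock: 21.25
position: [0.5024, -0.2708, 0.0929]
ee_rot: [0.232, -3.129, -0.004]
force: [0.2, 0.1, -0.5]
width: 0.497
gripper_force: 25.0
```

Emit:
apply_moves(
  commands=[
    [30, 0, 0, 0, 0],
    [30, 0, 0, 0, 0],
  ],
)

```text
clock: 21.5
position: [0.5052, -0.2721, 0.0959]
ee_rot: [-0.233, 3.13, -0.002]
force: [0.3, -0.3, -1.8]
width: 0.496
gripper_force: 25.0
```

Emit:
apply_moves(
  commands=[
    [30, -0.015, -0.015, -0.3, 0],
    [30, 0, 0, -0.25, 0],
    [30, 0, 0, -0.2, 0],
    [30, 0, 0, -0.12, 0],
    [30, 0, 0, 0, 0],
    [30, 0, 0, 0, 0],
  ],
)

```text
clock: 22.25
position: [0.5033, -0.2728, 0.0419]
ee_rot: [-0.232, 3.133, -0.0]
force: [0.3, 0.3, -1.8]
width: 0.495
gripper_force: 25.0
```

Emit:
apply_moves(
  commands=[
    [65, 0, 0, 0, 0],
    [65, 0, 0, 0, 0],
    [65, 0, 0, 0.4, 0],
    [65, 0, 0, 0.8, 0],
    [65, 0, 0, 0.9, 0],
    [70, 0.2, 0.3, 0.9, 0],
    [70, 0.2, 0.8, 0, 0],
    [70, 0, 0, 0, 0],
    [70, 0, 0, 0, 0],
  ],
)

```text
clock: 23.38
position: [0.5269, -0.2068, 0.2218]
ee_rot: [0.233, -3.132, 0.0]
force: [-0.4, 0.3, 0.2]
width: 0.7
gripper_force: 0.0
```

```bash
python3 - <<'E'
from h import *
s,im,d=grab("wrist"); save("w7",im); P=cloud("wrist",s,d); print(s["position"])
m=((P[...,2]>.056)&(P[...,2]<.09)&(d>.15)&(np.arange(400)[:,None]<235)).astype(np.uint8)
k,l,st,c=cv2.connectedComponentsWithStats(m)
for i in range(1,k):
    if st[i,4]>200:
        Z=P[...,2][l==i]; q=ray("wrist",s,np.argwhere(l==i)[:,::-1],np.median(Z))[:,:2]*1000
        print(c[i].round(),st[i,4],"z",np.percentile(Z,[5,50,95]).round(4),cv2.minAreaRect(q.astype(np.float32)))
E
```

```text
[ 0.5269253  -0.2068242   0.22175481]
[341. 135.] 2218 z [0.0625 0.0639 0.0651] ((488.7021789550781, -194.46853637695312), (58.97826385498047, 29.839597702026367), 7.956884384155273)
[252. 136.] 2044 z [0.0624 0.0639 0.065 ] ((500.4427490234375, -272.895751953125), (44.80927658081055, 45.47211456298828), 52.67487716674805)
[  6. 197.] 588 z [0.0568 0.0635 0.0718] ((592.3603515625, -494.4892578125), (14.672825813293457, 49.431522369384766), 84.59266662597656)
```

View pics/w7.png

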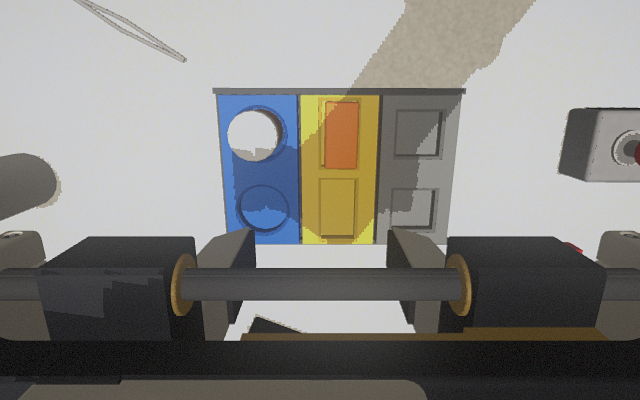

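Both samples are seated: jar (252,135) and mailer (341,135), tops at 64 mm. Next, jar two.

Emit:
apply_moves(
  commands=[
    [70, 0.16, 0.88, 0, 0],
    [70, 0.16, 0.88, 0, 0],
    [70, 0.16, 0.88, 0, 0],
    [70, 0.16, 0.88, 0, 0],
    [70, 0.16, 0.88, 0, 0],
    [70, 0.16, 0.88, 0, 0],
    [70, 0.16, 0.88, 0, 0],
    [70, 0.16, 0.88, 0, 0],
    [70, 0.16, 0.88, 0, 0],
    [70, 0.14, 0.8, 0, 0],
    [70, 0, 0, 0, 0],
    [70, 0, 0, 0, 0],
  ],
)

```text
clock: 24.92
position: [0.6227, 0.3144, 0.2212]
ee_rot: [0.229, -3.133, 0.003]
force: [0.6, 0.1, -0.2]
width: 0.703
gripper_force: 0.0
```

```bash
python3 look.py w8
```

```text
t 24.925 tcp [0.6227 0.3144 0.2212] close dir deg 98.37613904036535 tilt [-0.    -0.002 -1.   ] w 0.7029920461016318 f [ 0.6  0.1 -0.2]
white px [ 54. 124.] xy 615 63  39x39 ang 6 z 0.058 1102
white px [ 52. 125.] xy 616 62  10x10 ang 34 z 0.059 103
white px [329. 173.] xy 623 322  44x44 ang 98 z 0.050 1674
red px [ 85. 121.] xy 615 67  65x65 ang 6 z 0.022 1634
graywh px [ 54. 125.] xy 612 74  39x37 ang 97 z 0.058 1815
```

Emit:
apply_moves(
  commands=[
    [70, 0, 0.1, -0.8, 0],
    [70, 0, 0, -0.9, 0],
    [70, 0, 0, -0.9, 0],
    [70, 0, 0, -0.4, 0],
    [70, 0, 0, -0.21, 0],
    [70, 0, 0, 0, 0],
    [30, 0, 0, 0, 0],
    [30, 0, 0, 0, 0],
    [30, 0, 0, 0, 0],
    [30, 0, 0, 0.3, 0],
    [30, 0, 0, 0.9, 0],
    [30, 0, 0, 0.9, 0],
  ],
)

```text
clock: 26.48
position: [0.6217, 0.3224, 0.1574]
ee_rot: [0.232, -3.133, 0.0]
force: [0.1, 1.5, -1.1]
width: 0.495
gripper_force: 25.0
```

Emit:
apply_moves(
  commands=[
    [30, -0.06, -0.88, 0.2, 0],
    [30, -0.06, -0.88, 0, 0],
    [30, -0.06, -0.88, 0, 0],
    [30, -0.06, -0.88, 0, 0],
    [30, -0.06, -0.88, 0, 0],
    [30, -0.06, -0.88, 0, 0],
    [30, -0.06, -0.88, 0, 0],
    [30, -0.06, -0.88, 0, 0],
    [30, -0.06, -0.88, 0, 0],
    [30, -0.06, -0.9, 0, 0],
    [30, -0.05, -0.9, 0, 0],
  ],
)

```text
clock: 27.85
position: [0.5829, -0.2622, 0.1686]
ee_rot: [-0.233, 3.132, 0.0]
force: [-0.1, 0.9, -1.2]
width: 0.496
gripper_force: 25.0
```

Emit:
apply_moves(
  commands=[
    [30, 0, 0, -0.6, 0],
    [30, 0, 0, -0.6, 0],
    [30, 0, 0, 0, 0],
    [30, 0, 0, 0, 0],
    [30, 0, 0, 0, 0],
  ],
)

```text
clock: 28.48
position: [0.5842, -0.261, 0.0973]
ee_rot: [-0.233, 3.13, -0.002]
force: [0.6, 0.5, -1.0]
width: 0.497
gripper_force: 25.0
```

Emit:
apply_moves(
  commands=[
    [30, -0.02, 0, -0.3, 0],
    [30, 0, 0, -0.25, 0],
    [30, 0, 0, -0.2, 0],
    [30, 0, 0, -0.16, 0],
    [30, 0, 0, 0, 0],
    [30, 0, 0, 0, 0],
  ],
)

```text
clock: 29.22
position: [0.5825, -0.2602, 0.0409]
ee_rot: [-0.233, 3.132, 0.001]
force: [-0.6, 2.4, 5.4]
width: 0.497
gripper_force: 25.0
```

Emit:
apply_moves(
  commands=[
    [65, 0, 0, 0, 0],
    [65, 0, 0, 0, 0],
    [65, 0, 0, 0.4, 0],
    [65, 0, 0, 0.8, 0],
    [65, 0, 0, 0.9, 0],
    [45, -0.2, 0.7, 0.9, -0.2],
    [45, -0.2, 0.83, 0, -0.25],
    [45, -0.2, 0.83, 0, -0.25],
    [45, -0.2, 0.83, 0, -0.25],
    [45, -0.2, 0.83, 0, -0.25],
    [45, -0.2, 0.83, 0, -0.25],
    [45, -0.2, 0.83, 0, -0.25],
  ],
)

```text
clock: 30.72
position: [0.4985, 0.0773, 0.2153]
ee_rot: [1.086, 2.947, 0.0]
force: [0.6, 1.0, -0.3]
width: 0.451
gripper_force: 0.0
```

Emit:
apply_moves(
  commands=[
    [45, -0.2, 0.83, 0, -0.25],
    [45, -0.2, 0.83, 0, -0.25],
    [45, -0.2, 0.83, 0, -0.25],
    [45, -0.2, 0.83, 0, -0.11],
    [45, -0.2, 0.8, 0, 0],
    [45, -0.1, 0, 0, 0],
    [45, 0, 0, 0, 0],
    [45, 0, 0, 0, 0],
  ],
)

```text
clock: 31.72
position: [0.4338, 0.3217, 0.2154]
ee_rot: [1.687, 2.65, -0.0]
force: [0.1, 0.3, 0.2]
width: 0.452
gripper_force: 0.0
```

```bash
python3 look.py w9; python3 -c "from cell import observe;print(observe()['joints'])"
```

```text
t 31.725 tcp [0.4338 0.3217 0.2154] close dir deg 25.0260764861847 tilt [ 0. -0. -1.] w 0.45212105477611403 f [0.1 0.3 0.2]
orange px [333. 163.] xy 441 334  59x29 ang 115 z 0.050 1938
purple px [243. 140.] xy 356 319  37x36 ang 44 z 0.050 1548
purple px [192. 233.] xy 345 215  24x11 ang 25 z 0.050 159
[-1.10977282  0.32081005  0.48764414  1.82631312 -0.17227343  1.03602614
 -0.11849948]
```

View pics/w9.png

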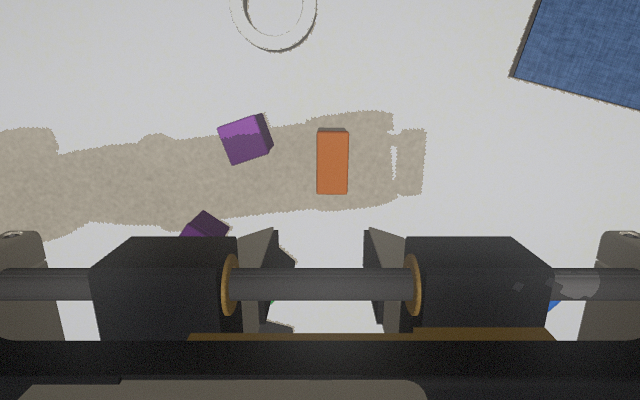

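Mailer at (333,162), purple at (245,140) left alone, with room for the finger between.

Emit:
apply_moves(
  commands=[
    [45, 0.12, 0.205, 0, 0],
    [45, 0, 0, -0.8, 0],
    [45, 0, 0, -0.9, 0],
    [45, 0, 0, -0.8, 0],
    [45, 0, 0, -0.42, 0],
    [45, 0, 0, -0.2, 0],
    [45, 0, 0, 0, 0],
    [10, 0, 0, 0, 0],
    [10, 0, 0, 0, 0],
    [10, 0, 0, 0, 0],
  ],
)

```text
clock: 33.02
position: [0.4408, 0.336, 0.0292]
ee_rot: [1.684, 2.652, 0.003]
force: [-0.7, -0.5, 6.8]
width: 0.328
gripper_force: 25.0
```

Emit:
apply_moves(
  commands=[
    [10, 0, 0, 0.3, 0],
    [10, 0, 0, 0.7, 0],
    [10, 0, 0, 0.7, 0],
    [10, 0, 0, 0.7, 0.1],
    [10, 0.2, -0.78, 0.2, 0.24],
    [10, 0.2, -0.78, 0, 0.24],
    [10, 0.2, -0.78, 0, 0.24],
    [10, 0.2, -0.78, 0, 0.24],
    [10, 0.2, -0.78, 0, 0.24],
    [10, 0.2, -0.78, 0, 0.24],
    [10, 0.2, -0.78, 0, 0.24],
  ],
)

```text
clock: 34.4
position: [0.5244, 0.0061, 0.1854]
ee_rot: [0.373, 3.118, 0.001]
force: [0.5, 0.6, -0.8]
width: 0.322
gripper_force: 25.0
```

Emit:
apply_moves(
  commands=[
    [10, 0.2, -0.78, 0, 0.24],
    [10, 0.2, -0.78, 0, 0.24],
    [10, 0.2, -0.78, 0, 0.24],
    [10, 0.17, -0.83, 0, 0.065],
    [10, 0, 0, -0.7, 0],
    [10, 0, 0, -0.8, 0],
    [10, 0, 0, -0.4, 0],
    [10, 0, 0, 0, 0],
    [10, 0, 0, 0, 0],
    [10, 0, 0, 0, 0],
  ],
)

```text
clock: 35.65
position: [0.5715, -0.1827, 0.0718]
ee_rot: [-0.236, 3.13, -0.001]
force: [0.5, -0.1, 0.0]
width: 0.327
gripper_force: 25.0
```

Emit:
apply_moves(
  commands=[
    [10, -0.01, 0.01, -0.2, 0],
    [10, 0, 0, -0.15, 0],
    [10, 0, 0, -0.14, 0],
    [10, 0, 0, 0, 0],
    [10, 0, 0, 0, 0],
  ],
)

```text
clock: 36.28
position: [0.5703, -0.1818, 0.0406]
ee_rot: [-0.236, 3.132, -0.0]
force: [-0.0, 0.1, 3.7]
width: 0.324
gripper_force: 25.0
```

Emit:
apply_moves(
  commands=[
    [60, 0, 0, 0, 0],
    [60, 0, 0, 0, 0],
    [60, 0, 0, 0.4, 0],
    [60, 0, 0, 0.8, 0],
    [60, 0, 0, 0.9, 0],
    [60, -0.2, 0.5, 0.9, -0.1],
    [60, -0.3, 0.8, 0, -0.12],
    [60, -0.3, 0.8, 0, -0.12],
    [60, -0.3, 0.8, 0, -0.12],
    [60, -0.3, 0.8, 0, -0.12],
    [60, -0.3, 0.8, 0, -0.12],
    [60, -0.3, 0.8, 0, -0.12],
  ],
)

```text
clock: 37.78
position: [0.449, 0.1374, 0.2202]
ee_rot: [-0.409, -3.115, -0.0]
force: [1.3, 0.6, -0.1]
width: 0.597
gripper_force: 0.0
```

Emit:
apply_moves(
  commands=[
    [60, -0.27, 0.85, 0, -0.11],
    [60, 0, 0, 0, 0],
    [60, 0, 0, 0, 0],
    [60, 0, 0, 0, 0],
  ],
)

```text
clock: 38.28
position: [0.4341, 0.1856, 0.2202]
ee_rot: [0.495, 3.102, -0.001]
force: [1.0, -0.4, 0.3]
width: 0.6
gripper_force: 0.0
```

```bash
python3 look.py w10
```

```text
t 38.275 tcp [0.4341 0.1856 0.2202] close dir deg 71.87354615593043 tilt [-0. -0. -1.] w 0.6004770134701185 f [ 1.  -0.4  0.3]
green px [328. 169.] xy 434 193  36x35 ang 72 z 0.050 1043
purple px [438.  41.] xy 356 318  38x37 ang 44 z 0.050 2003
purple px [305.  81.] xy 351 198  37x36 ang 168 z 0.050 1747
purple px [210.  96.] xy 337 112  37x36 ang 10 z 0.050 1627
white px [227. 217.] xy 460 84  67x67 ang 99 z 0.045 1727
red px [272. 320.] xy 591 72  71x35 ang 72 z 0.022 683
plung px [221. 234.] xy 455 80  28x16 ang 108 z 0.077 329
```

View pics/w10.png

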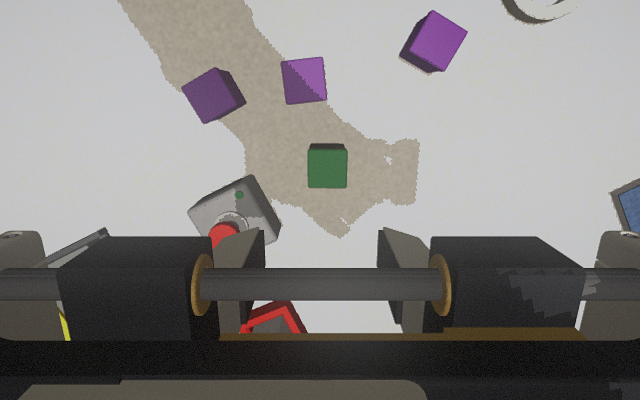

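Green-lid pot at (328,168) is the one to take; purple look-alikes at (213,95), (304,80), (437,42) are not.

Emit:
apply_moves(
  commands=[
    [60, 0, 0.12, 0, 0],
    [60, 0, 0, -0.8, 0],
    [60, 0, 0, -0.9, 0],
    [60, 0, 0, -0.8, 0],
    [60, 0, 0, -0.5, 0],
    [60, 0, 0, -0.2, 0],
    [60, 0, 0, 0, 0],
    [20, 0, 0, 0, 0],
    [20, 0, 0, 0, 0],
    [20, 0, 0, 0, 0],
  ],
)

```text
clock: 39.58
position: [0.4344, 0.1946, 0.0293]
ee_rot: [0.492, 3.101, 0.002]
force: [-1.2, -0.7, 7.0]
width: 0.412
gripper_force: 25.0
```

Emit:
apply_moves(
  commands=[
    [20, 0, 0, 0.3, 0],
    [20, 0, 0, 0.7, 0],
    [20, 0, 0, 0.7, 0],
    [20, 0, 0, 0.7, 0],
    [20, 0.11, -0.74, 0.2, 0.14],
    [20, 0.11, -0.74, 0, 0.14],
    [20, 0.11, -0.74, 0, 0.14],
    [20, 0.11, -0.74, 0, 0.14],
    [20, 0.11, -0.74, 0, 0.14],
    [20, 0.11, -0.74, 0, 0.14],
    [20, 0.1, -0.71, 0, 0.09],
  ],
)

```text
clock: 40.95
position: [0.4794, -0.1163, 0.1848]
ee_rot: [-0.239, 3.132, 0.0]
force: [0.5, 0.9, -0.7]
width: 0.41
gripper_force: 25.0
```

Emit:
apply_moves(
  commands=[
    [20, 0, 0, -0.7, 0],
    [20, 0, 0, -0.8, 0],
    [20, 0, 0, -0.3, 0],
    [20, 0, 0, 0, 0],
    [20, 0, 0, 0, 0],
    [20, 0, 0, 0, 0],
  ],
)

```text
clock: 41.7
position: [0.4802, -0.1149, 0.0775]
ee_rot: [-0.236, 3.13, -0.0]
force: [0.1, 0.1, -0.4]
width: 0.411
gripper_force: 25.0
```

Emit:
apply_moves(
  commands=[
    [20, 0, 0, -0.25, 0],
    [20, 0, 0, -0.2, 0],
    [20, 0, 0, -0.13, 0],
    [20, 0, 0, 0, 0],
    [20, 0, 0, 0, 0],
    [60, 0, 0, 0, 0],
    [60, 0, 0, 0, 0],
    [60, 0, 0, 0.4, 0],
    [60, 0, 0, 0.9, 0],
    [60, 0.3, -0.2, 0.9, 0],
    [60, 0.5, -0.4, 0.9, 0],
    [60, 0, -0.4, 0, 0],
  ],
)

```text
clock: 43.2
position: [0.5297, -0.1743, 0.2287]
ee_rot: [-0.239, 3.124, -0.003]
force: [-0.4, 0.4, -1.2]
width: 0.599
gripper_force: 0.0
```

Emit:
apply_moves(
  commands=[
    [0, 0.4, 0, 0.3, 0],
    [0, 0.4, 0, 0, 0],
    [0, 0, 0, 0, 0],
    [0, 0, 0, 0, 0],
  ],
)

```text
clock: 43.7
position: [0.5728, -0.1735, 0.242]
ee_rot: [0.236, -3.132, -0.0]
force: [-0.6, 0.3, -0.1]
width: 0.211
gripper_force: 0.0
```

```bash
python3 look.py w11 | head -1; python3 - <<'E'
from meas import *
s,im,d=grab("wrist"); P=cloud("wrist",s,d)
m=((P[...,2]>.056)&(P[...,2]<.09)&(d>.15)&(np.arange(400)[:,None]<235)).astype(np.uint8)
k,l,st,c=cv2.connectedComponentsWithStats(m)
for i in range(1,k):
    if st[i,4]>200:
        Z=P[...,2][l==i]; q=ray("wrist",s,np.argwhere(l==i)[:,::-1],np.median(Z))[:,:2]*1000
        print(c[i].round(),st[i,4],"z",np.percentile(Z,[5,50,95]).round(4),cv2.minAreaRect(q.astype(np.float32)))
s,im,d=grab("side"); save("s2",im); objs("side",s,im,d)
E
```

```text
t 43.7 tcp [ 0.5728 -0.1735  0.242 ] close dir deg 98.61587101425037 tilt [-0.001  0.    -1.   ] w 0.21079984865809304 f [-0.6  0.3 -0.1]
[312.  78.] 2235 z [0.0625 0.0639 0.0652] ((489.5040588378906, -194.5096435546875), (59.1081657409668, 29.855005264282227), 8.619881629943848)
[225.  78.] 2073 z [0.0621 0.0638 0.0651] ((500.9816589355469, -272.32470703125), (45.56008529663086, 45.13288879394531), 52.14159393310547)
[399.  79.] 1810 z [0.0624 0.0639 0.0651] ((478.0401916503906, -116.17239379882812), (36.55564498901367, 38.6754035949707), 8.621356964111328)
[619.  93.] 1128 z [0.0693 0.0767 0.0782] ((461.1783447265625, 77.50491333007812), (33.9885368347168, 31.986927032470703), 59.90541076660156)
[312. 166.] 1826 z [0.0625 0.0639 0.0651] ((570.311767578125, -182.47377014160156), (59.75225067138672, 28.9845027923584), 8.903623580932617)
[233. 163.] 1722 z [0.062  0.0638 0.0651] ((578.6902465820312, -259.0963439941406), (44.3508415222168, 46.01736831665039), 51.48516845703125)
[542. 228.] 454 z [0.0567 0.0581 0.0594] ((600.047119140625, 64.76150512695312), (13.408524513244629, 39.2229
[... 385 characters left out ...]
white px [343. 264.] xy 438 76  49x18 ang 99 z 0.045 75
red px [283. 257.] xy 611 71  65x64 ang 6 z 0.021 158
plung px [335. 260.] xy 458 88  26x25 ang 16 z 0.076 79
graywh px [340. 124.] xy 578 -492  41x30 ang 17 z 0.059 54
graywh px [266. 166.] xy 756 -210  106x62 ang 31 z 0.059 107
graywh px [324. 168.] xy 576 -253  47x39 ang 105 z 0.063 123
graywh px [349. 170.] xy 499 -265  51x42 ang 102 z 0.063 131
graywh px [196. 194.] xy 913 -32  19x15 ang 117 z 0.058 26
graywh px [164. 220.] xy 954 88  19x14 ang 120 z 0.061 29
graywh px [281. 246.] xy 608 75  38x37 ang 98 z 0.058 158
graywh px [515. 296.] xy 1 46  170x97 ang 169 z 0.063 477
graywh px [142. 293.] xy 895 311  144x76 ang 37 z 0.059 273
```

View pics/w11.png

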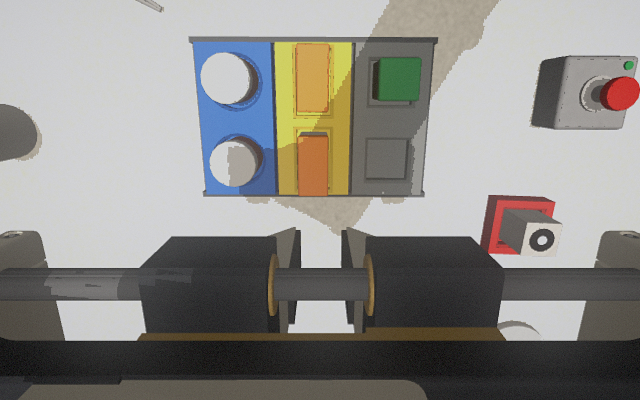

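View pics/s2.png

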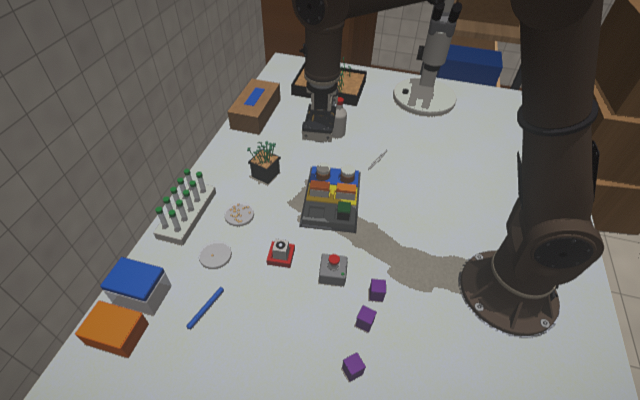

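All five samples are seated, tops at 64 mm: jars (228,78),(233,163), mailers (312,78),(312,166), pot (399,79). The block is in the nest and nothing else is left but the purple ones. Second press.

Emit:
apply_moves(
  commands=[
    [0, -0.37, 0.85, 0, 0],
    [0, -0.37, 0.85, 0, 0],
    [0, -0.37, 0.85, 0, 0],
    [0, -0.37, 0.85, 0, 0],
    [0, -0.38, 0.86, 0, 0],
    [0, 0, 0, 0, 0],
    [0, 0, 0, -0.8, 0],
    [0, 0, 0, -0.8, 0],
    [0, 0, 0, -0.8, 0],
    [0, 0, 0, -0.3, 0],
    [0, 0, 0, 0, 0],
    [0, 0, 0, 0, 0],
  ],
)

```text
clock: 45.35
position: [0.4627, 0.0817, 0.0813]
ee_rot: [-0.235, 3.132, 0.0]
force: [0.7, 0.4, 0.4]
width: 0.006
gripper_force: 0.0
```

Emit:
apply_moves(
  commands=[
    [0, -0.02, 0, -0.2, 0],
    [0, 0, 0, -0.12, 0],
    [0, 0, 0, -0.06, 0],
    [0, 0, 0, -0.02, 0],
    [0, 0, 0, 0, 0],
    [0, 0, 0, 0, 0],
  ],
)

```text
clock: 46.1
position: [0.4633, 0.0824, 0.0589]
ee_rot: [-0.235, 3.127, 0.002]
force: [-3.8, -3.4, 37.6]
width: 0.004
gripper_force: 18.5
```

At the hard stop with 38 N. Letting it out.

Emit:
apply_moves(
  commands=[
    [0, 0, 0, 0, 0],
    [0, 0, 0, 0.3, 0],
    [0, 0, 0, 0.8, 0],
    [0, 0, 0, 0.9, 0],
    [0, 0, 0, 0.9, 0],
    [0, 0, 0, 0, 0],
    [0, 0, 0, 0, 0],
    [0, 0, 0, 0, 0],
  ],
)

```text
clock: 47.1
position: [0.4598, 0.082, 0.229]
ee_rot: [0.236, -3.13, 0.001]
force: [-0.2, -0.3, -1.0]
width: 0.003
gripper_force: 0.0
```

```bash
python3 look.py w12 | grep -E "tcp|plung|green|orange"; python3 - <<'E'
from meas import *
s,im,d=grab("side"); objs("side",s,im,d)
E
```

```text
t 47.1 tcp [0.4598 0.082  0.229 ] close dir deg 98.64011445827123 tilt [-0.003 -0.001 -1.   ] w 0.0030575633810547916 f [-0.2 -0.3 -1. ]
green px [346. 145.] xy 431 102  6x6 ang 99 z 0.047 37
orange px [ 48. 163.] xy 492 -183  54x7 ang 8 z 0.055 337
orange px [ 61. 235.] xy 574 -183  59x31 ang 9 z 0.055 386
plung px [321. 178.] xy 461 82  28x27 ang 9 z 0.077 735
orange px [119. 337.] xy 898 421  144x76 ang 36 z 0.050 338
purple px [379. 287.] xy 335 118  38x34 ang 16 z 0.050 179
purple px [367. 316.] xy 349 203  38x37 ang 79 z 0.050 225
purple px [355. 365.] xy 354 323  37x37 ang 134 z 0.050 281
white px [283. 248.] xy 612 69  38x37 ang 16 z 0.056 66
red px [283. 257.] xy 611 72  65x64 ang 6 z 0.021 161
graywh px [266. 166.] xy 756 -211  106x61 ang 31 z 0.060 103
graywh px [321. 168.] xy 586 -250  47x19 ang 105 z 0.064 67
graywh px [202. 185.] xy 914 -73  22x15 ang 117 z 0.056 27
graywh px [190. 204.] xy 914 9  20x14 ang 117 z 0.058 26
graywh px [164. 221.] xy 954 88  19x14 ang 120 z 0.059 30
graywh px [176. 224.] xy 913 88  17x14 ang 119 z 0.059 28
graywh px [281. 246.] xy 609 76  39x37 ang 99 z 0.058 154
graywh px [513. 293.] xy 9 36  178x109 ang 159 z 0.064 499
graywh px [142. 293.] xy 895 311  144x75 ang 37 z 0.060 260
```

Plunger is back out (77 mm), everything still in place.

```bash
python3 -c "
from cell import arm; print(arm.sign_off())"
```

```text
the job is handed in; nothing more can be done
None
```

I handed the job in at about 47 s: both plunger scans done to the hard stop, block in its home nest, all five samples on the bench (two jars, one pot, two slide boxes) fully seated, plunger back out; the hand-in returned no verdict.

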